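# Scoop the check source out from under the bench shelf

### The arm

A 6-joint arm with a two-finger parallel gripper is mounted at the origin on a cart in front of the work surface, level with it; the furniture and walls round the work are solid. World frame = base frame: x ahead of the robot, y to its left, z up, the work surface at z = 0. Lengths are in mm, angles in rad, forces in N, time in s.
With the tool pointing down it reaches from about 300 to 775 mm from the base axis. Payload 14.6 kg.
Tool frame: the origin (TCP) lies at the very end of the fingers, on their centre line; the grasp point (between the pads) lies 19 mm behind it; z points along the fingers, y is the line along which they close (so a half turn about z gives the same grasp; the last joint's range is limited). The gripper opens to 94 mm and grips with 3 to 60 N. Pads are 16 mm wide; open, the fingers measure 119 mm over their backs; the gripper's body (75 mm by 177 mm) begins 78 mm behind the grasp point.
Start: joints at [-1.398, 0.3, 1.521, -0, 1.321, -0.067], TCP at [130.623, -534.254, 205.446] pointing down, gripper open.
Joint ranges: [-3.03, 3.03], [-0.79, 2.21], [0.23, 2.52], [-1.04, 4.18], [0, 3.07], [-2.55, 2.55]. Speed limits (rad/s): [2.22, 2.22, 2.57, 3.14, 3.14, 3.14].

### API

Orientations are given as [roll, pitch, yaw] about the fixed x, y, z axes, in that order (R = Rz(yaw) Ry(pitch) Rx(roll)).
In Python, from cell import manip gives the robot as it stands.
- The arm moves only by the tool servo_tool, never from a script. Its argument "motion" is a list that holds one entry, the list of rows, each a list of 7 numbers: the shift along the world's x, y, z as a fraction of full scale, then the turn, a rotation vector about the world's x, y, z as a fraction of full scale, then the closure, from 0 (fully open) to 1 (shut). In form: [[[x, y, z, rx, ry, rz, gripper], ...]]. A call has 1 to 10 rows; each row is the pose to reach, as a shift and turn from the pose commanded when the call began, turning the shorter way round; what a row does not reach only later rows make up. Full scale, the value 1, is 0.5 m for a shift and pi rad for a turn. A row lasts 1/10 s, in which the tool goes at most 50 mm and 8.59 degrees, less where a joint would pass 70% of its speed; a pose out of reach is approached as far as the arm can. A call with a number of a shift or a turn outside -1 to 1 is refused whole. A call with a gripper value outside its range is refused whole. The fingers move at their own pace and stop on an object; "newtons" is the grip in N (left out, the last holds). Time passes only in rows, so rows that repeat a pose let the fingers close. It gives the time, the measured TCP pose, the force, the opening and the grip force at its end, in the units of the state.
- manip.read_state(): the state, without advancing time (a new reading comes with each control period).
- manip.camera(name): name is "scene" or "side" or "wrist"; returns a dict with "frame" (420x560x3 uint8, red, green, blue), "range_z" (420x560 float32, mm along the optical axis (not along the pixel's ray), 0 where there is no reading), "vfov" (degrees; the focal length in pixels is half the picture's height over the tangent of half this angle, whatever the lens; pixels are square), "cx", "cy" (the principal point, pixels), "cam_to_world" (4x4, takes a point from camera to world coordinates). Camera axes: x right, y down, z forward; pixel columns grow to the right and rows downward; lengths in mm; the calibration is good to about 2 mm. A picture is of the moment at which its call begins.
- manip.sign_off(): hands the job in; it is judged then, once.
The state is a dict: "clock": time; "joints": joint angles; "qd": joint speeds; "effort": joint torques, N m; "eef_pos": TCP position; "eef_rot": TCP orientation; "wrist_force": force on the tool from outside, world axes, zero at the start; "moment": the same for the moment, N m; "finger_gap": finger opening in mm; "finger_force": force on a finger pad.
Only numpy, scipy, OpenCV 4.12 (cv2) and the standard library are available. Lean on these libraries where they do the work, as an engineer would, in place of code of your own. Each camera call takes 0.05 s, during which the arm holds its last target. There are 200 camera calls.

### The job

A round steel check source and an eraser lie beneath the low grey bench shelf. Slide the nose of the flat steel scoop, the one with the upright black handle, under the shelf lip until the round source has run right up into its pan, then draw the scoop back out and leave it standing flat on the desk, wholly clear of the shelf, with the source lying in the pan. Leave the eraser where it lies.

Things in the scene. Friction and masses are not known exactly. Their poses are not given: they have to be found in the camera images.
- shelf: Low grey metal shelf fixed to the desk, 300 mm wide (y), 84 deep (x), 74 high. Origin on the desk below the middle of the front lip's front face; x points to the back, z up. Open in front: lip's lower edge 61 mm above the desk. Inner side faces at y = +-146 mm. Back panel's front face at x = 75 mm, an 8 mm gap below it. A jar and a stamp stand on top, 20 mm or more behind the lip.
- scoop: Flat steel scoop loose on the desk, 0.24 kg, 76 mm wide (y). Origin on its underside below the middle of the handle; x points to the nose. Floor 2 mm thick; side walls 14.5 mm high, 70 apart inside, x = -20 to 125; cross wall at x = 26 ends the pan. Handle: upright black bar, 14 mm thick (y), 36 long (x), top at z = 78: grip it from above across its 14 mm, at z = 45 to 70.
- scoop_nose (a point): Middle of scoop's front edge, on the underside, 150 mm ahead of its origin. Edge 0.6 mm thick; a polished ramp rises to a 4 mm high crest 14 mm behind it, then drops to the 2 mm floor. Kept flat on the desk it pins the puck against the shelf's back panel, then slips under puck and panel; with the nose 15 to 20 mm past the panel's front (side walls stop it at 25) the puck sits behind the crest.
- puck: The round check source: plain steel puck, 34 mm diameter, 15 mm thick, about 90 g, lower edge bevelled (18 mm across at the bottom, full width from 4 mm up). Lies flat on the desk under the shelf, about 70 mm left or right of its middle, centre 46 to 56 mm behind the lip. Origin at the centre of its underside.
- eraser: Worn eraser in a card sleeve, 23 x 50 x 12 mm, lying flat under the other half of the shelf, its 50 mm length (y) along the shelf. Origin at the centre of its underside. To be left alone.
There are look-alikes about, which are no part of the job. What is shaped like the scoop but purple is not meant.

How it is judged:
By the outcome, as a careful person would: the job done as asked, in the order asked, and still so for the second after the job is handed in, with the robot touching nothing.
It also fails if it takes over 51 s, if anything falls off the work surface, if the arm or the gripper's body presses on something with over 40 N, if the wrist force passes 120 N, or if a joint passes its speed limit or range.

## Working session

There is one attempt and no reset: what is moved stays moved. The work goes in short steps, Python scripts to look and compute and a tool call to move; the robot and the scene stay as the last step left them, time stands still between calls to the robot, and variables do not carry over. Pictures are saved under pics/ and viewed, at most 10 in all, crops included, and the job is handed in when it is done.

Besides the shell and the picture viewer there is one more tool, called after "Request:" by a JSON object that holds its "api" and its "payload", one argument or row to a line. servo_tool: Moves the arm, as the interface text tells. Its arguments: {"type":"object","properties":{"motion":{"type":"array"},"newtons":{"type":"number"}},"required":["motion"]}

```bash
mkdir -p pics; cat > h.py <<'E'
import numpy as np, cv2
from cell import manip
def cam(n):
    c=manip.camera(n); h=c['frame'].shape[0]
    c['f']=h/2/np.tan(np.radians(c['vfov'])/2); return c
def pts(c):
    z=c['range_z']; v,u=np.mgrid[:z.shape[0],:z.shape[1]]
    P=np.stack([(u-c['cx'])/c['f']*z,(v-c['cy'])/c['f']*z,z,np.ones_like(z)],-1)
    W=(P@np.array(c['cam_to_world']).T)[...,:3]; W[z==0]=np.nan; return W
def save(c,n): cv2.imwrite('pics/'+n+'.png',c['frame'][...,::-1])
E
python3 - <<'E'
from h import *
for n in ('scene','side'):
    c=cam(n); save(c,n); np.savez(n,W=pts(c),**{k:c[k] for k in('frame','f','cx','cy','cam_to_world')})
    print(n,np.round(c['cam_to_world'],2).tolist(),c['f'])
print(manip.read_state())
E
```

```text
scene [[-0.52, -0.51, 0.68, 38.46], [-0.85, 0.33, -0.41, 413.03], [-0.02, -0.79, -0.61, 555.91], [0.0, 0.0, 0.0, 1.0]] 491.801977603557
side [[-0.86, 0.38, -0.34, 959.09], [0.51, 0.63, -0.59, 561.89], [-0.01, -0.68, -0.73, 663.63], [0.0, 0.0, 0.0, 1.0]] 387.57370516036514
{'clock': 0.1, 'joints': array([-1.39757094e+00,  3.00366648e-01,  1.52151316e+00, -2.51739978e-05,
        1.32070530e+00, -6.66555682e-02]), 'qd': array([-4.17926946e-04, -2.24626607e-03, -3.73297448e-03, -1.84936423e-03,
       -1.36168333e-03, -1.50765322e-05]), 'effort': array([-1.58883204e-04, -5.32648695e+01, -3.53288162e+01,  7.08965259e-02,
        2.35083851e-02, -3.63315735e-05]), 'eef_pos': array([ 130.59332208, -534.02919014,  204.9723593 ]), 'eef_rot': array([-3.14060078e+00, -4.17733478e-05,  2.39887172e-01]), 'wrist_force': array([ 0.34817738, -0.24110381,  0.671593  ]), 'moment': array([ 0.0071961 ,  0.04092709, -0.01787321]), 'finger_force': 0.0, 'finger_gap': 93.77434663771487}
```

View pics/scene.png

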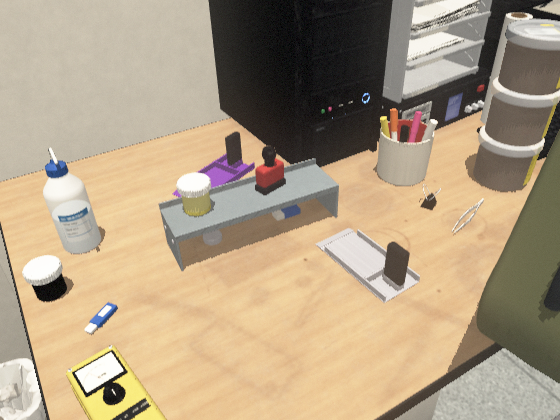

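View pics/side.png

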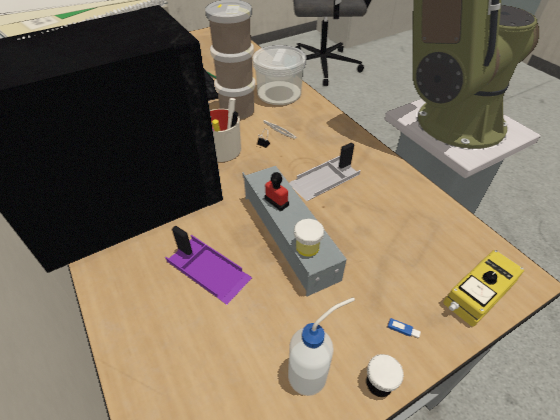

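The scene picture shows the puck under the shelf's left half (212,238), the eraser at (288,212), the steel scoop at (370,262) with its handle at (397,262), and the purple look-alike behind the shelf. The side view shows the same layout, with the shelf top around (290,225).

```bash
python3 - <<'E'
from h import *
for n in('scene','side'):
    d=np.load(n+'.npz'); W=d['W']; F=d['frame'].astype(int)
    # shelf top
    v,u=np.mgrid[:420,:560]
    box=(u>150)&(u<350)&(v>150)&(v<270) if n=='scene' else (u>235)&(u<350)&(v>160)&(v<295)
    m=box&(abs(W[...,2]-74)<4)&(F.max(-1)-F.min(-1)<45)
    p=W[m][:,:2].astype(np.float32); r=cv2.minAreaRect(p); print(n,'shelf',r,np.round(cv2.boxPoints(r),1).tolist(),np.median(W[m][:,2]))
    box=(u>310)&(u<425)&(v>220)&(v<305) if n=='scene' else (u>280)&(u<365)&(v>135)&(v<205)
    hm=box&(F.max(-1)<70)&(W[...,2]>20)
    q=W[hm]; top=q[q[:,2]>74]; print('handle',len(q),cv2.minAreaRect(q[:,:2].astype(np.float32)),'top',len(top),cv2.minAreaRect(top[:,:2].astype(np.float32)),top.mean(0))
    # scoop plan: low saturation
    s=F.max(-1)-F.min(-1); sm=(box&(s<40)&(F.max(-1)>90)&(W[...,2]<25)).astype(np.uint8)
    k,l,st,_=cv2.connectedComponentsWithStats(sm); i=1+st[1:,4].argmax(); q=W[l==i]; r=cv2.minAreaRect(q[:,:2].astype(np.float32)); print('scoop',len(q),r,np.round(cv2.boxPoints(r),1).tolist())
d=np.load('scene.npz');W=d['W'];F=d['frame'].astype(int)
print('puck px',[(v,u,F[v,u].tolist(),np.round(W[v,u],1).tolist()) for v,u in((232,212),(238,212),(238,204),(238,220),(243,212))])
im=d['frame'][150:270,150:350,::-1]; cv2.imwrite('pics/crop.png',cv2.resize(im,None,fx=4,fy=4,interpolation=2))
E
```

```text
scene shelf ((662.1665649414062, 109.27540588378906), (299.5386657714844, 87.99949645996094), 85.60890197753906) [[606.7999877929688, -36.70000076293945], [694.5999755859375, -43.400001525878906], [717.5, 255.1999969482422], [629.7999877929688, 262.0]] 72.9425072016752
handle 0 ((0.0, 0.0), (0.0, 0.0), 0.0) top 0 ((0.0, 0.0), (0.0, 0.0), 0.0) [nan nan nan]
scoop 3143 ((488.6666259765625, -2.6049461364746094), (172.0552978515625, 78.18417358398438), 3.4029815196990967) [[400.5, 31.299999237060547], [405.1000061035156, -46.70000076293945], [576.9000244140625, -36.5], [572.2000122070312, 41.5]]
side shelf ((666.130615234375, 107.097900390625), (301.6558837890625, 85.45393371582031), 86.0951919555664) [[613.2000122070312, -40.5], [698.5, -46.29999923706055], [719.0, 254.6999969482422], [633.7999877929688, 260.5]] 73.57144856634488
handle 257 ((540.0823364257812, 35.81818771362305), (274.96270751953125, 18.113182067871094), 20.49384307861328) top 58 ((540.2330322265625, 36.28429412841797), (274.3753356933594, 16.853206634521484), 20.6044864654541) [496.17284022  20.12703726  83.47168062]
scoop 1489 ((485.458740234375, -8.431468963623047), (185.18959045410156, 85.14068603515625), 3.3868753910064697) [[390.5, 28.600000381469727], [395.5, -56.400001525878906], [580.4000244140625, -45.5], [575.4000244140625, 39.5]]
puck px [(232, 212, [134, 129, 127], [680.5, 182.6, 13.9]), (238, 212, [137, 131, 127], [663.8, 190.2, 15.4]), (238, 204, [139, 132, 129], [674.7, 200.7, 12.5]), (238, 220, [131, 125, 122], [662.4, 176.3, 10.1]), (243, 212, [138, 132, 128], [662.8, 191.8, 5.6])]<stdin>:11: RuntimeWarning: Mean of empty slice.
  ret = um.true_divide(
```

View pics/crop.png

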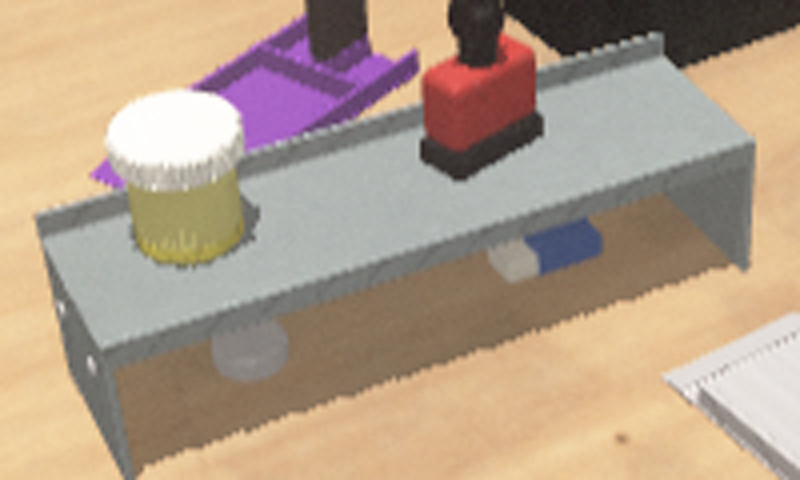

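The crop shows the puck at (203–222, ~237) in full-image pixels, and the eraser well apart from it. I get a shelf front middle of about (621,111) with yaw −4.1°, the puck at about (678,185), and the scoop origin at about (424,−6) with yaw +3.4°. Next I approach above the handle.

Request:
{"api": "servo_tool", "payload": {
  "motion": [
    [[0.468,0.844,0,0,0,-0.0576,0],[0.468,0.844,0,0,0,-0.0576,0],[0.468,0.844,0,0,0,-0.0576,0],[0.468,0.844,0,0,0,-0.0576,0],[0.468,0.844,0,0,0,-0.0576,0],[0.468,0.844,0,0,0,-0.0576,0],[0.468,0.844,0,0,0,-0.0576,0],[0.468,0.844,0,0,0,-0.0576,0],[0.468,0.844,0,0,0,-0.0576,0],[0.468,0.844,0,0,0,-0.0576,0]]
  ],
  "newtons": 40
}}

```text
clock: 1.1
eef_pos: [365.3, -109.7, 205.5]
eef_rot: [-3.141, -0.0, 0.06]
wrist_force: [0.1, -0.8, -0.1]
finger_gap: 93.8
finger_force: 0.0
```

```bash
python3 - <<'E'
from h import *
c=cam('wrist'); save(c,'w1'); W=pts(c); F=c['frame'].astype(int)
print(np.round(c['cam_to_world'],2).tolist(),manip.read_state()['eef_pos'])
near=(abs(W[...,0]-424)<60)&(abs(W[...,1]+6)<60)
for lo,hi in((73,84),(30,84)):
    m=near&(W[...,2]>lo)&(W[...,2]<hi)
    q=W[m]; print(lo,len(q),cv2.minAreaRect(q[:,:2].astype(np.float32)) if len(q) else '',np.median(q,0) if len(q) else '')
E
```

```text
[[0.06, -0.97, -0.24, 434.67], [-1.0, -0.06, -0.02, -105.82], [0.0, 0.24, -0.97, 383.73], [0.0, 0.0, 0.0, 1.0]] [ 366.49870415 -107.59558384  205.44791717]
73 556 ((423.0980529785156, -9.803167343139648), (35.64807891845703, 14.198554992675781), 2.34568190574646) [423.2473213  -10.68804686  76.20363291]
30 978 ((423.11639404296875, -9.685400009155273), (35.780174255371094, 14.695294380187988), 3.410568952560425) [423.76400509 -14.72134894  74.70055509]
```

View pics/w1.png

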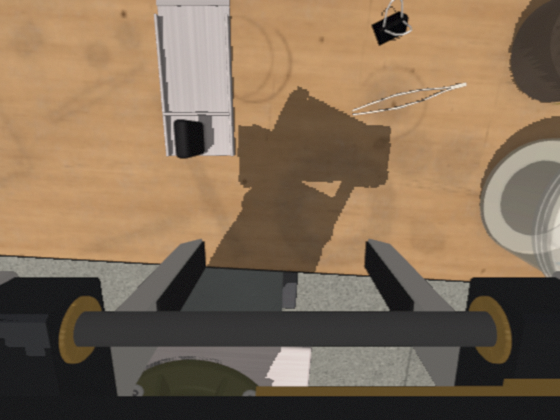

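The wrist picture shows the handle at (190,138) and the scoop nose at the top (195,0). The depth gives the handle centre at about (423,−9.5), yaw about 3°.

Request:
{"api": "servo_tool", "payload": {
  "motion": [
    [[0.114,0.198,-0.15,0,0,0,0],[0.114,0.198,-0.15,0,0,0,0],[0.114,0.198,-0.15,0,0,0,0],[0.114,0.198,-0.15,0,0,0,0],[0.114,0.198,-0.15,0,0,0,0]]
  ]
}}

```text
clock: 1.65
eef_pos: [421.4, -13.1, 130.2]
eef_rot: [-3.141, 0.001, 0.06]
wrist_force: [-0.8, -0.8, 0.2]
finger_gap: 93.9
finger_force: 0.0
```

Request:
{"api": "servo_tool", "payload": {
  "motion": [
    [[0,0,0,0,0,0,0]]
  ]
}}

```text
clock: 1.75
eef_pos: [421.6, -14.0, 131.0]
eef_rot: [3.141, -0.001, 0.058]
wrist_force: [-0.8, -0.0, -0.2]
finger_gap: 94.3
finger_force: 0.0
```

Request:
{"api": "servo_tool", "payload": {
  "motion": [
    [[0.003,0.008,-0.09,0,0,0,0],[0.003,0.008,-0.182,0,0,0,0],[0.003,0.008,-0.182,0,0,0,0],[0.003,0.008,-0.182,0,0,0,1],[0.003,0.008,-0.182,0,0,0,1],[0.003,0.008,-0.182,0,0,0,1],[0.003,0.008,-0.182,0,0,0,1],[0.003,0.008,-0.182,0,0,0,1],[0.003,0.008,-0.182,0,0,0,1],[0.003,0.008,-0.182,0,0,0,1]]
  ],
  "newtons": 40
}}

```text
clock: 2.75
eef_pos: [423.2, -9.2, 39.6]
eef_rot: [-3.142, -0.0, 0.059]
wrist_force: [0.3, 1.2, 0.5]
finger_gap: 41.3
finger_force: 0.0
```

Request:
{"api": "servo_tool", "payload": {
  "motion": [
    [[0,0,0,0,0,0,1],[0,0,0,0,0,0,1],[0,0,0,0,0,0,1]]
  ]
}}

```text
clock: 3.05
eef_pos: [423.1, -9.2, 39.4]
eef_rot: [-3.142, 0.0, 0.059]
wrist_force: [0.6, 0.3, -0.4]
finger_gap: 17.7
finger_force: 0.0
```

Request:
{"api": "servo_tool", "payload": {
  "motion": [
    [[0,0,0,0,0,0,1],[0,0,0,0,0,0,1],[0,0,0,0,0,0,1]]
  ]
}}

```text
clock: 3.35
eef_pos: [423.1, -9.2, 39.4]
eef_rot: [-3.142, 0.0, 0.059]
wrist_force: [0.2, 0.3, -1.8]
finger_gap: 13.6
finger_force: 40.0
```

Request:
{"api": "servo_tool", "payload": {
  "motion": [
    [[0.006,0.042,0,0,0,-0.004,1],[0.012,0.084,0,0,0,-0.008,1],[0.018,0.126,0,0,0,-0.012,1],[0.024,0.168,0,0,0,-0.016,1],[0.03,0.21,0,0,0,-0.021,1],[0.036,0.252,0,0,0,-0.025,1],[0.042,0.294,0,0,0,-0.029,1],[0.048,0.336,0,0,0,-0.033,1],[0.054,0.378,0,0,0,-0.037,1],[0.06,0.417,0,0,0,-0.0418,1]]
  ]
}}

```text
clock: 4.35
eef_pos: [453.1, 200.1, 39.4]
eef_rot: [3.141, 0.0, -0.073]
wrist_force: [-0.3, -1.8, 1.8]
finger_gap: 13.8
finger_force: 40.0
```

```bash
python3 - <<'E'
from h import *
print(manip.read_state())
c=cam('scene'); save(c,'s2'); np.savez('s2',W=pts(c),frame=c['frame'])
W=pts(c);F=c['frame'].astype(int)
s=F.max(-1)-F.min(-1); v,u=np.mgrid[:420,:560]
m=((s<40)&(F.max(-1)>90)&(W[...,2]<22)&(W[...,0]>420)&(W[...,0]<622)&(W[...,1]>145)&(W[...,1]<255)).astype(np.uint8)
k,l,st,_=cv2.connectedComponentsWithStats(m); i=1+st[1:,4].argmax(); q=W[l==i]; r=cv2.minAreaRect(q[:,:2].astype(np.float32)); print(len(q),r,cv2.boxPoints(r))
E
```

```text
{'clock': 4.35, 'joints': array([ 3.41910398e-01,  3.92563985e-01,  1.82737392e+00, -2.32551387e-04,
        9.21920509e-01,  1.98575172e+00]), 'qd': array([ 0.35365052,  0.19062545, -0.28478612, -0.00156525,  0.09100856,
        0.50419029]), 'effort': array([ -1.41087614, -52.15914488, -26.10275745,   0.28825496,
        -0.44865226,  -1.10409681]), 'eef_pos': array([453.11766428, 200.0545382 ,  39.40056852]), 'eef_rot': array([ 3.14131598e+00,  1.68537771e-04, -7.29044682e-02]), 'wrist_force': array([-0.26514433, -1.78321977,  1.83354392]), 'moment': array([-0.30109552,  0.0425159 , -0.03571829]), 'finger_force': 40.00150501728058, 'finger_gap': 13.825486521733918}
2423 ((501.6278991699219, 195.06190490722656), (83.24816131591797, 139.54200744628906), 86.32941436767578) [[429.33527 157.98994]
 [568.591   149.05647]
 [573.92053 232.13387]
 [434.6648  241.06734]]
```

View pics/s2.png

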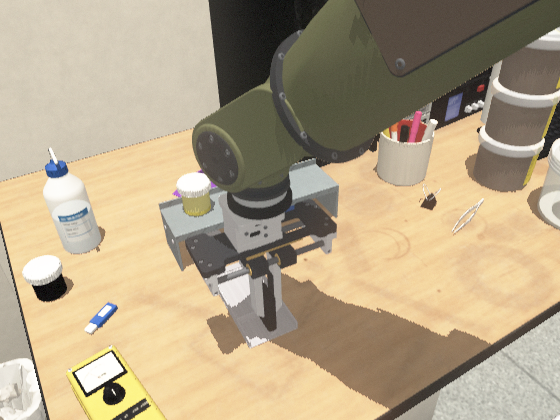

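The scoop is held flat in front of the shelf, with the pan nose in front of the puck's half (around (235,285)). Now I slide it in.

Request:
{"api": "servo_tool", "payload": {
  "motion": [
    [[0.02,-0.0015,0,0,0,0,1],[0.04,-0.003,0,0,0,0,1],[0.06,-0.0045,0,0,0,0,1],[0.08,-0.006,0,0,0,0,1],[0.1,-0.0073,0,0,0,0,1],[0.12,-0.0088,0,0,0,0,1],[0.14,-0.0102,0,0,0,0,1],[0.15,-0.0109,0,0,0,0,1],[0.16,-0.0116,0,0,0,0,1]]
  ]
}}

```text
clock: 5.3
eef_pos: [533.4, 193.4, 39.4]
eef_rot: [3.142, 0.0, -0.072]
wrist_force: [-3.7, 1.4, 3.2]
finger_gap: 13.9
finger_force: 40.0
```

Request:
{"api": "servo_tool", "payload": {
  "motion": [
    [[0.005,-0.0004,0,0,0,0,1],[0.01,-0.0007,0,0,0,0,1],[0.015,-0.0011,0,0,0,0,1],[0.02,-0.0015,0,0,0,0,1],[0.025,-0.0018,0,0,0,0,1],[0.03,-0.0022,0,0,0,0,1]]
  ]
}}

```text
clock: 5.9
eef_pos: [548.2, 192.3, 39.4]
eef_rot: [3.142, 0.0, -0.072]
wrist_force: [-4.6, 0.1, 1.8]
finger_gap: 14.0
finger_force: 40.0
```

Request:
{"api": "servo_tool", "payload": {
  "motion": [
    [[0.005,-0.0004,0,0,0,0,1],[0.01,-0.0007,0,0,0,0,1],[0.015,-0.0011,0,0,0,0,1],[0.02,-0.0015,0,0,0,0,1],[0.025,-0.0018,0,0,0,0,1],[0.03,-0.0022,0,0,0,0,1]]
  ]
}}

```text
clock: 6.5
eef_pos: [563.3, 191.2, 39.4]
eef_rot: [3.142, -0.0, -0.072]
wrist_force: [-2.8, -0.7, -0.0]
finger_gap: 13.7
finger_force: 40.0
```

Request:
{"api": "servo_tool", "payload": {
  "motion": [
    [[0.004,-0.0003,0,0,0,0,1],[0.008,-0.0006,0,0,0,0,1],[0.008,-0.0006,0,0,0,0,1]]
  ]
}}

```text
clock: 6.8
eef_pos: [567.5, 190.9, 39.4]
eef_rot: [-3.141, -0.001, -0.073]
wrist_force: [0.9, -0.8, -0.2]
finger_gap: 13.7
finger_force: 40.0
```

Request:
{"api": "servo_tool", "payload": {
  "motion": [
    [[0.004,-0.0003,0,0,0,0,1],[0.004,-0.0003,0,0,0,0,1]]
  ]
}}

```text
clock: 7.0
eef_pos: [569.4, 190.7, 39.4]
eef_rot: [-3.142, -0.0, -0.073]
wrist_force: [0.3, 0.7, -1.1]
finger_gap: 13.8
finger_force: 40.0
```

```bash
python3 - <<'E'
from h import *
for n in('scene','side'):
    c=cam(n); save(c,n+'3')
W=cv2.imread('pics/scene3.png')[150:350,150:350]; S=cv2.imread('pics/side3.png')[100:300,180:380]
cv2.imwrite('pics/c3.png',cv2.resize(np.hstack([W,S]),None,fx=2,fy=2,interpolation=2))
E
```

```text
(no output)
```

View pics/c3.png

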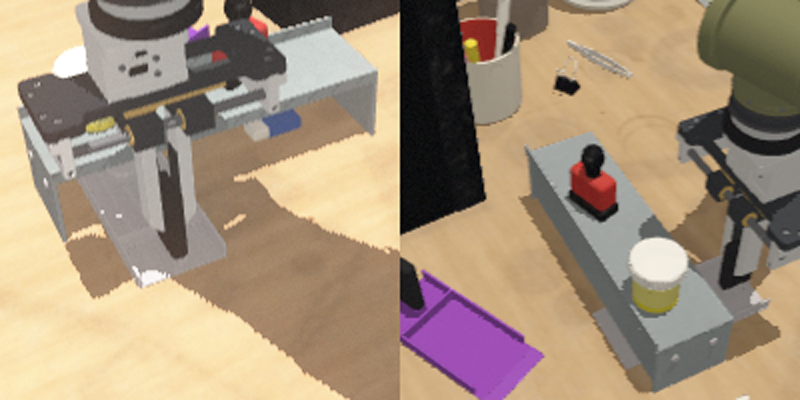

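The crop shows the scoop nose showing behind the shelf (right half, (615,330)), and the eraser untouched at (270,125). The force has dropped to zero, so the puck should be past the crest. I push 2 mm more, then draw the scoop out slowly.

Request:
{"api": "servo_tool", "payload": {
  "motion": [
    [[0.004,-0.0003,0,0,0,0,1],[0.004,-0.0003,0,0,0,0,1],[0.001,-0.0001,0,0,0,0,1],[-0.004,0.0003,0,0,0,0,1],[-0.01,0.0007,0,0,0,0,1],[-0.018,0.0013,0,0,0,0,1],[-0.026,0.0019,0,0,0,0,1],[-0.034,0.0025,0,0,0,0,1],[-0.042,0.003,0,0,0,0,1],[-0.05,0.0036,0,0,0,0,1]]
  ]
}}

```text
clock: 8.1
eef_pos: [543.7, 192.6, 39.4]
eef_rot: [-3.142, 0.0, -0.072]
wrist_force: [1.2, -0.2, -2.6]
finger_gap: 13.8
finger_force: 40.0
```

Request:
{"api": "servo_tool", "payload": {
  "motion": [
    [[-0.01,0.0007,0,0,0,0,1],[-0.02,0.0014,0,0,0,0,1],[-0.03,0.0022,0,0,0,0,1],[-0.04,0.0029,0,0,0,0,1],[-0.05,0.0036,0,0,0,0,1],[-0.06,0.0043,0,0,0,0,1],[-0.07,0.005,0,0,0,0,1],[-0.08,0.0058,0,0,0,0,1],[-0.09,0.0065,0,0,0,0,1],[-0.1,0.0072,0,0,0,0,1]]
  ]
}}

```text
clock: 9.1
eef_pos: [493.7, 196.2, 39.5]
eef_rot: [-3.142, -0.0, -0.072]
wrist_force: [0.5, -0.7, -1.6]
finger_gap: 14.0
finger_force: 40.0
```

Request:
{"api": "servo_tool", "payload": {
  "motion": [
    [[-0.01,0.0007,0,0,0,0,1],[-0.02,0.0014,0,0,0,0,1],[-0.03,0.0022,0,0,0,0,1],[-0.04,0.0029,0,0,0,0,1],[-0.05,0.0036,0,0,0,0,1],[-0.06,0.0043,0,0,0,0,1],[-0.07,0.005,0,0,0,0,1],[-0.08,0.0058,0,0,0,0,1],[-0.09,0.0065,0,0,0,0,1],[-0.1,0.0072,0,0,0,0,1]]
  ]
}}

```text
clock: 10.1
eef_pos: [443.7, 199.8, 39.5]
eef_rot: [-3.142, -0.0, -0.072]
wrist_force: [0.5, -0.2, -2.3]
finger_gap: 13.7
finger_force: 40.0
```

Request:
{"api": "servo_tool", "payload": {
  "motion": [
    [[-0.01,0.0007,0,0,0,0,1],[-0.018,0.0013,0,0,0,0,1],[-0.024,0.0017,0,0,0,0,1],[-0.028,0.002,0,0,0,0,1],[-0.03,0.0022,0,0,0,0,1],[-0.03,0.0022,0,0,0,0,1]]
  ]
}}

```text
clock: 10.7
eef_pos: [429.0, 200.9, 39.4]
eef_rot: [3.142, 0.0, -0.072]
wrist_force: [0.5, -0.8, -2.0]
finger_gap: 13.7
finger_force: 40.0
```

```bash
python3 - <<'E'
from h import *
c=cam('wrist'); save(c,'w4')
E
```

```text
(no output)
```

View pics/w4.png

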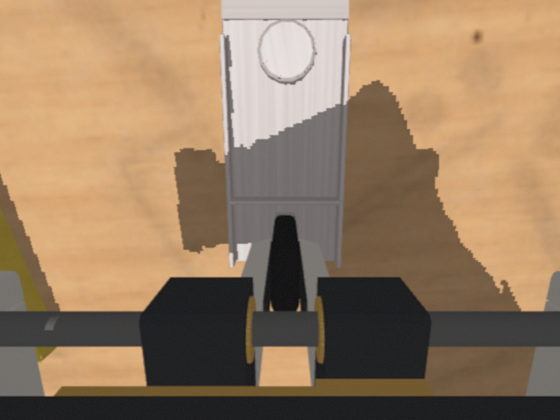

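The wrist picture shows the puck lying in the pan at (287,50), behind the crest (y≈18), and the scoop is clear of the shelf. Now I release and go straight up.

Request:
{"api": "servo_tool", "payload": {
  "motion": [
    [[0,0,0,0,0,0,0.5],[0,0,0,0,0,0,0.5],[0,0,0,0,0,0,0.5],[0,0,0,0,0,0,0.5],[0,0,0,0,0,0,0.5],[0,0,0,0,0,0,0.5]]
  ]
}}

```text
clock: 11.35
eef_pos: [429.2, 200.9, 39.5]
eef_rot: [-3.142, -0.0, -0.072]
wrist_force: [-0.1, 0.2, -0.2]
finger_gap: 47.0
finger_force: 0.0
```

Request:
{"api": "servo_tool", "payload": {
  "motion": [
    [[0,0,0.03,0,0,0,0.5],[0,0,0.08,0,0,0,0.5],[0,0,0.15,0,0,0,0.5],[0,0,0.22,0,0,0,0.5],[-0.05,0,0.3,0,0,0,0.5],[-0.1,0,0.36,0,0,0,0.5],[-0.1,0,0.36,0,0,0,0.5],[-0.1,0,0.36,0,0,0,0.5]]
  ]
}}

```text
clock: 12.15
eef_pos: [379.1, 201.0, 219.8]
eef_rot: [-3.141, -0.001, -0.072]
wrist_force: [0.3, -0.5, -0.6]
finger_gap: 46.9
finger_force: 0.0
```

```bash
python3 - <<'E'
from h import *
c=cam('wrist'); d=cam('side')
cv2.imwrite('pics/fin.png',cv2.resize(np.hstack([c['frame'],d['frame']])[...,::-1],(800,300)))
E
```

```text
(no output)
```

View pics/fin.png

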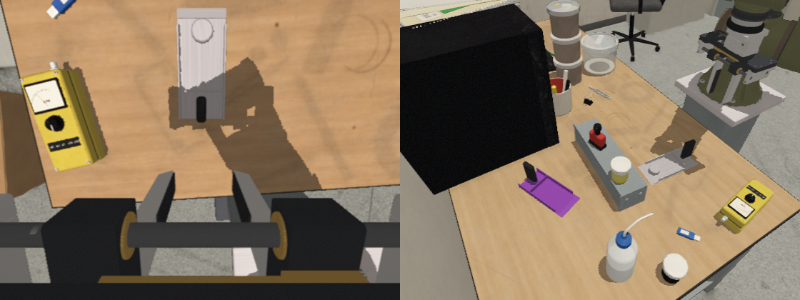

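The picture shows the scoop standing flat with the puck in its pan (202,30), clear of the shelf by about 49 mm by calculation, and the jar and stamp still in place.

```bash
python3 -c "
from cell import manip; print(manip.sign_off())"
```

```text
the job is handed in; nothing more can be done
None
```

The job is done and handed in at about 12 s: the scoop stands flat on the desk about 49 mm clear of the shelf with the source in its pan, and I kept clear of the eraser throughout.

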